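# Change the blank on the finishing mandrel

### The job

Swap the two wooden blanks: the thick one that stands on the square board belongs on the mandrel bar, and the thin one now on the bar must end up standing upright on its edge in the middle of the square board. First slide the stop collar off the bar end, and when the thick blank hangs on the bar hang the collar back on, wholly on the bar and outside the blank, so that it keeps the blank from coming off. Use the long empty board to park things on the way, and do not disturb the glue bottle or the wax tin.

Things in the scene. Friction and masses are not known exactly. Their poses are not given: they have to be found in the camera images.
- bar_tip (a point): Centre of the free end face of the fixed mandrel's bar: level square steel bar, 14 x 14 mm, 130 mm long, centre 100 mm above the bench. x runs from the tip along the bar to a 48 mm shoulder disc at x = 130 mm, then a green pedestal (52 mm wide, 125 mm high; foot 100 mm wide, 14 mm high, from x = 125 mm); y level across the bar, z up. Things come off over the tip, towards -x.
- collar_mid (a point): Centre of the stop collar: a loose dark steel square ring, 46 x 46 mm outside, 24 mm thick along its hole, with a square 32 mm hole, about 0.19 kg. Its own z points up and its own x runs along the hole. It hangs at the start on the bar, nearest the tip, the top of its hole on the bar (centre 9 mm below the bar's centre), free to slide.
- thin_mid (a point): Centre of the thin wooden blank: a hollow square, 54 x 54 mm outside, 26 mm thick along its square 32 mm hole, about 35 g. Its own z points up and its own x runs along the hole. It hangs at the start on the bar between collar and pedestal, the top of its hole on the bar (centre 9 mm below the bar's centre).
- thick_mid (a point): Centre of the thick wooden blank: like the thin one, 54 x 54 mm outside with a square 32 mm hole, but 46 mm thick along the hole, about 60 g. Its own z points up and its own x runs along the hole. It stands at the start on the square board, hole level, its centre 27 mm above the board's top.
- square_board: Fixed square plywood board, 90 x 90 mm and 10 mm thick, flat on the bench. Origin at the centre of its underside, z up.
- long_board: Fixed long plywood board, 210 mm (its x) by 100 mm (its y) and 10 mm thick, flat on the bench, empty at the start: a free spot with room for two things, one 50 mm to each side of its middle along x. Origin at the centre of its underside, z up.
- glue: Bystander: white glue bottle, 54 mm across, 130 mm high, loose, standing on the bench farther out than the work. Origin at the centre of its underside.
- wax: Bystander: low aluminium tin, 72 mm across, 45 mm high, loose, standing on the bench farther out than the work. Origin at the centre of its underside.
Mind the look-alikes: they are no part of the job. There is more than one size of the part that bears collar_mid; the job needs the smallest.

How it is judged:
By the outcome, as a careful person would: the job done as asked, in the order asked, and still so for the second after the job is handed in, with the robot touching nothing.
It also fails if it takes over 115 s, if anything falls off the work surface, if the arm or the gripper's body presses on something with over 40 N, if the wrist force passes 120 N, or if a joint passes its speed limit or range.

### The arm

A 6-joint arm with a two-finger parallel gripper is mounted at the origin on the work surface. World frame = base frame: x ahead of the robot, y to its left, z up, the work surface at z = 0. Lengths are in m, angles in degrees, forces in N, time in s.
With the tool pointing down it reaches from about 0.35 to 0.875 m from the base axis. Payload 4.2 kg.
Tool frame: the origin (TCP) lies at the very end of the fingers, on their centre line; the grasp point (between the pads) lies 19 mm behind it; z points along the fingers, y is the line along which they close (so a half turn about z gives the same grasp; the last joint's range is limited). The gripper opens to 87 mm and grips with 3 to 60 N. Pads are 19 mm wide; open, the fingers measure 117 mm over their backs; the gripper's body (75 mm by 190 mm) begins 51 mm behind the grasp point.
Start: joints at [-53.938, 22.042, 0.453, 0, -68.411, -14.817], TCP at [0.226, -0.582, 0.223] pointing down, gripper open.
Joint ranges: [-179.83, 179.83], [-69.29, 118.12], [-61.27, 80.66], [-181.25, 117.63], [-171.15, -9.14], [-177.46, 177.46]. Speed limits (degrees/s): [159.86, 159.86, 180, 180, 180, 180].

### API

Orientations are given as a 3x3 rotation matrix whose columns are the frame's x, y, z axes.
In Python, from station import monitor, cams, ticket gives the robot as it stands.
- The arm moves only by the tool drive_tool, never from a script. Its argument "moves" is a list of rows, each an object with "delta_pos": the shift along the tool's x, y, z in mm, a list of three; "turn": the turn about the tool's z in rad; "claw": the opening, from 0 (shut) to 1 (fully open). A call has 1 to 12 rows; each row shifts and turns the commanded pose from where the row before left it, along the tool's axes as they then stand; what a row does not reach is not made up. A row lasts 1/8 s, in which the tool goes at most 62.5 mm and 10.7 degrees, less where a joint would pass 70% of its speed; a pose out of reach is approached as far as the arm can. A call is refused whole if a number of a shift passes 62.5 or a number of a turn 0.188, either way. A call with a gripper value outside its range is refused whole. The fingers move at their own pace and stop on an object; the grip force is fixed at half the most. Time passes only in rows, so rows that do not move let the fingers close. It gives the time, the measured TCP pose, the force, the opening and the grip force at its end, in the units of the state.
- monitor.sense(): the state, without advancing time (a new reading comes with each control period).
- cams.capture(name): name is "scene" or "top" or "wrist"; returns a dict with "color" (480x640x3 uint8, red, green, blue), "range_z" (480x640 float32, m along the optical axis (not along the pixel's ray), 0 where there is no reading), "vertical_fov" (degrees; the focal length in pixels is half the picture's height over the tangent of half this angle, whatever the lens; pixels are square), "cx", "cy" (the principal point, pixels), "extrinsics" (4x4, takes a point from camera to world coordinates). Camera axes: x right, y down, z forward; pixel columns grow to the right and rows downward; lengths in m; the calibration is good to about 2 mm. A picture is of the moment at which its call begins.
- ticket.finish_job(): hands the job in; it is judged then, once.
The state is a dict: "time_s": time; "joints": joint angles; "joint_velocities": joint speeds; "effort": joint torques, N m; "tcp_pos": TCP position; "ee_rot": TCP orientation; "wrist_force": force on the tool from outside, world axes, zero at the start; "moment": the same for the moment, N m; "gripper_width": opening from 0.0 (shut) to 1.0 (fully open); "gripper_force": force on a finger pad.
Only numpy, scipy, OpenCV 4.12 (cv2) and the standard library are available. Lean on these libraries where they do the work, as an engineer would, in place of code of your own. Each camera call takes 0.05 s, during which the arm holds its last target. There are 200 camera calls.

## Working session

There is one attempt and no reset: what is moved stays moved. The work goes in short steps, Python scripts to look and compute and a tool call to move; the robot and the scene stay as the last step left them, time stands still between calls to the robot, and variables do not carry over. Pictures are saved under pics/ and viewed, at most 14 in all, crops included, and the job is handed in when it is done.

Besides the shell and the picture viewer there is one more tool, called after "Request:" as name(argument=value, ...) on one line, values as JSON. drive_tool: Moves the arm, as the interface text tells. Its arguments: {"type":"object","properties":{"moves":{"type":"array","items":{"type":"object","properties":{"delta_pos":{"type":"array","items":{"type":"number"}},"turn":{"type":"number"},"claw":{"type":"number"}}}}},"required":["moves"]}

```bash
mkdir -p pics; ls; cat > h.py <<'E'
import numpy as np, cv2
from station import monitor, cams, ticket
def cap(name):
    d=cams.capture(name); d['f']=240/np.tan(np.radians(d['vertical_fov'])/2); return d
def save(d,fn,crop=None,s=1):
    im=d['color'][:,:,::-1]
    if crop: im=im[crop[1]:crop[3],crop[0]:crop[2]]
    cv2.imwrite('pics/'+fn,cv2.resize(im,None,fx=s,fy=s,interpolation=cv2.INTER_CUBIC))
def cloud(d):
    v,u=np.mgrid[:480,:640]; z=d['range_z']; 
    p=np.stack([(u-d['cx'])*z/d['f'],(v-d['cy'])*z/d['f'],z],-1)
    E=d['extrinsics']; w=p@E[:3,:3].T+E[:3,3]; w[z==0]=np.nan; return w
E
python3 - <<'E'
from h import *
for n in ('scene','top','wrist'):
    d=cap(n); save(d,n+'0.png'); print(n,d['f'],d['cx'],d['cy'],d['extrinsics'].round(3).tolist(),(d['range_z']>0).mean())
    np.savez(n+'0.npz',**d)
s=monitor.sense();print(s)
E
```

```text
pics
scene 491.64791857779113 312.0538635331978 242.68572035830576 [[-0.15, 0.694, -0.704, 1.283], [0.989, 0.113, -0.099, 0.098], [0.011, -0.711, -0.703, 0.752], [0.0, 0.0, 0.0, 1.0]] 0.9960872395833333
top 556.0114114984717 314.4236865210124 233.96134678497953 [[-0.014, -0.988, 0.153, 0.462], [-1.0, 0.011, -0.022, 0.017], [0.02, -0.154, -0.988, 1.179], [0.0, 0.0, 0.0, 1.0]] 0.9960123697916666
wrist 393.2969878342004 323.88930249781885 245.9388695871809 [[-0.362, 0.894, 0.262, 0.154], [0.932, 0.347, 0.104, -0.609], [0.002, 0.282, -0.959, 0.384], [0.0, 0.0, 0.0, 1.0]] 0.9958463541666667
{'time_s': 0.15, 'joints': array([-5.39379533e+01,  2.20801060e+01,  3.96976714e-01, -1.99396725e-02,
       -6.84124681e+01, -1.48166668e+01]), 'joint_velocities': array([ 0.04393808, -0.19061228,  0.23689279,  0.09623946, -0.02824094,
        0.03439753]), 'effort': array([-3.09071411e-04, -3.91051805e+01,  1.87587243e+01,  4.22237411e+00,
        1.24020490e-02, -1.42463909e-04]), 'tcp_pos': array([ 0.22631661, -0.58208483,  0.22171277]), 'ee_rot': array([[-9.32083538e-01, -3.62242679e-01, -7.20567765e-04],
       [-3.62243377e-01,  9.32082274e-01,  1.53924698e-03],
       [ 1.14047492e-04,  1.69572767e-03, -9.99998556e-01]]), 'wrist_force': array([ 0.11908622,  0.44489738, -0.21535654]), 'moment': array([-0.02184405, -0.02450034, -0.04266342]), 'gripper_force': 0.0, 'gripper_width': 1.002594515610452}
```

View pics/top0.png

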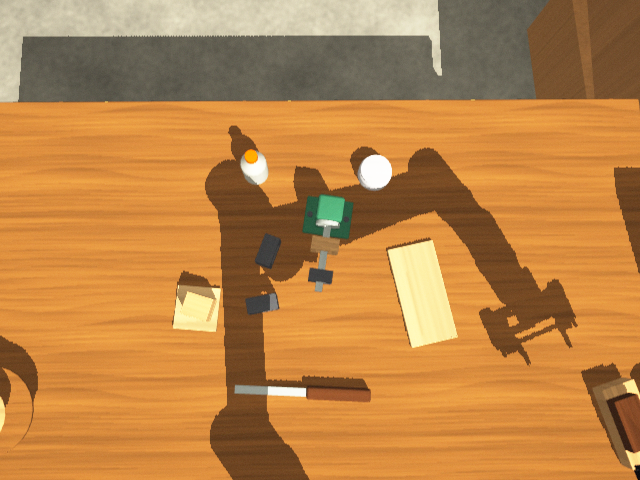

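View pics/scene0.png

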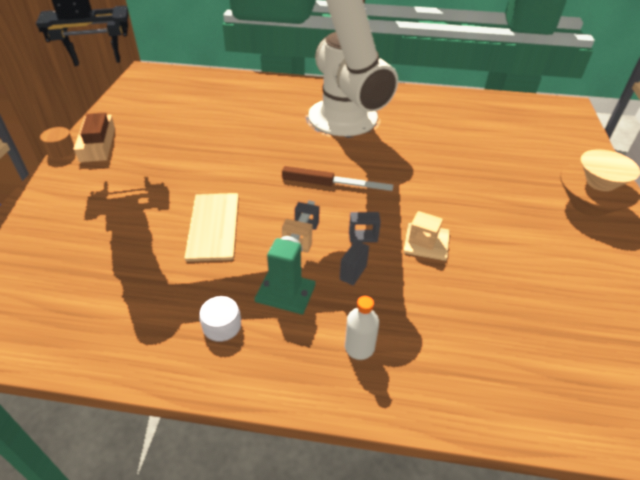

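The top view shows the mandrel bar with its tip at (319,290), the on-bar collar at (320,276) and the thin blank at (325,244). The thick blank on the square board is at (197,307) and the long board at (422,293). Things that could be taken for the collar:
- **On-bar ring:** (320,276).
- **Dark object:** (262,303).
- **Dark object or shadow:** (268,250).

The description says the collar hangs on the bar nearest the tip and is the smallest, so I choose (320,276). I'll check that in one close crop, with measurements.

```bash
cat > m.py <<'E'
from h import *
d=dict(np.load('top0.npz')); w=cloud(d); save(d,'topcrop.png',(160,180,470,360),2.5)
for n,(u,v) in dict(tip=(319,289),bar=(322,262),collar=(320,272),thin=(325,241),ped=(331,206),thick=(197,305),sq=(182,322),lb=(422,293),ring=(255,303),ring2=(272,301),dark=(268,250),glue=(252,156),wax=(375,172),knife=(330,394)).items(): print(n,w[v,u].round(4))
z=w[...,2]
def rect(n,m):
    m=m.astype(np.uint8); k,l,st,c=cv2.connectedComponentsWithStats(m)
    for i in range(1,k):
        if st[i,4]>25:
            p=w[l==i]; p=p[~np.isnan(p[:,2])]; r=cv2.minAreaRect((p[:,:2]*1000).astype(np.float32)); print(n,st[i].tolist(),np.round(r[0],1),np.round(r[1],1),round(r[2],1),p[:,2].mean().round(4))
roi=np.zeros((480,640),bool); roi[140:360,150:470]=1
rect('board',roi&(z>.006)&(z<.014))
rect('thicktop',roi&(z>.058)&(z<.07))
rect('bar-level',roi&(z>.100)&(z<.112))
rect('blanktop',roi&(z>.112)&(z<.1215))
rect('pedtop',roi&(z>.1215)&(z<.128))
rect('z40-58',roi&(z>.038)&(z<.058))
E
python3 m.py
```

```text
tip [ 0.5213 -0.0143  0.1066]
bar [ 0.5738 -0.0211  0.1031]
collar [ 0.5535 -0.0166  0.1135]
thin [ 0.6131 -0.0271  0.1163]
ped [ 0.6798 -0.0394  0.1266]
thick [0.4953 0.2271 0.0624]
sq [0.4624 0.2665 0.0129]
lb [ 0.5154 -0.233   0.0131]
ring [0.4976 0.112  0.0643]
ring2 [0.5012 0.0784 0.0619]
dark [0.6036 0.0862 0.0631]
glue [0.7782 0.1124 0.1357]
wax [ 0.7692 -0.1381  0.0433]
knife [ 0.3154 -0.0355  0.0278]
board [305, 196, 13, 18, 82] [707.   -3.2] [23.3 39.9] 82.2 0.0122
board [343, 201, 10, 20, 73] [694.2 -81.1] [18.5 41.2] 80.4 0.0122
board [302, 215, 21, 20, 115] [663.9  -6.5] [43.4 36.9] 81.4 0.012
board [332, 222, 19, 17, 116] [654.2 -66.2] [35.5 35.5] 80.2 0.012
board [387, 240, 71, 107, 4375] [ 517.7 -233.3] [210.2 101.2] 11.7 0.01
board [271, 245, 9, 20, 39] [601.3  75. ] [ 4.1 42.9] 68.7 0.0096
board [173, 285, 48, 46, 1075] [492.6 237. ] [92.5 91.2] 85.0 0.0102
thicktop [243, 170, 23, 8, 32] [762.  114.6] [13.9 45.8] 3.9 0.0638
thicktop [255, 233, 25, 33, 467] [606.2  88.5] [32.3 61.8] 69.1 0.0621
thicktop [180, 291, 34, 30, 644] [494.4 228.6] [55.1 45.8] 72.0 0.0643
th
[... 207 characters left out ...]
1074
bar-level [318, 250, 10, 20, 137] [578.3 -21.6] [14.  37.2] 80.9 0.1069
bar-level [314, 279, 9, 13, 76] [528.8 -13.3] [23.3 15. ] 5.0 0.1073
blanktop [316, 216, 10, 8, 31] [653.  -17.7] [22.   9.5] 54.1 0.1181
blanktop [328, 218, 13, 8, 44] [650.3 -44.7] [24.  11.3] 83.2 0.1182
blanktop [311, 235, 29, 17, 370] [608.9 -26.7] [53.6 26.3] 81.3 0.1177
blanktop [308, 267, 25, 16, 266] [548.7 -16.9] [45.6 24. ] 81.0 0.1146
pedtop [316, 194, 29, 30, 596] [674.7 -36.9] [51.4 56.8] 81.7 0.1247
z40-58 [361, 154, 31, 32, 748] [ 775.3 -140. ] [64.8 65.4] 80.4 0.0449
z40-58 [244, 165, 24, 16, 63] [766.9 109. ] [21.3 52. ] 23.6 0.0478
z40-58 [207, 299, 8, 22, 35] [486.4 202.9] [ 1.1 43.9] 72.1 0.0479
```

View pics/topcrop.png

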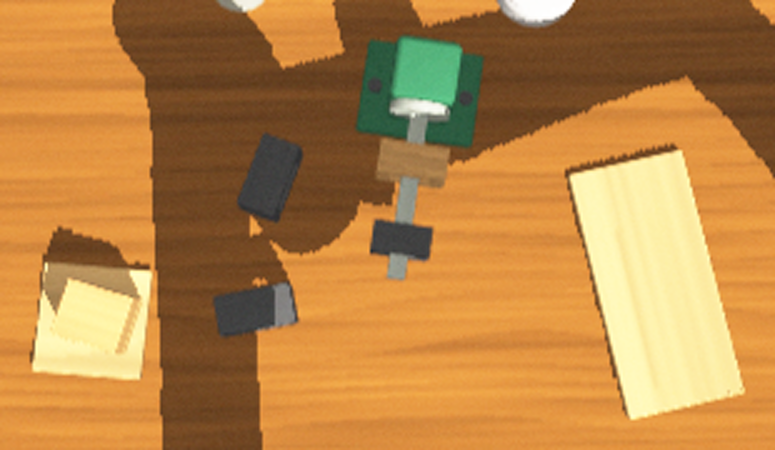

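The crop confirms the choice. The on-bar ring at crop (402,240) measures 45.6 x 24 mm. The two loose dark rings, at crop (270,177) and (255,308), are 62 mm long, so they are the larger look-alikes. The bar axis runs at -9° from the tip, near (517,-12). I'll go above the collar next.

Request:
drive_tool(moves=[{"delta_pos": [-42,34,0],"turn": 0,"claw": 1},{"delta_pos": [-42,34,0],"turn": 0,"claw": 1},{"delta_pos": [-42,34,0],"turn": 0,"claw": 1},{"delta_pos": [-42,34,0],"turn": 0,"claw": 1},{"delta_pos": [-42,34,0],"turn": 0,"claw": 1},{"delta_pos": [-42,34,0],"turn": 0,"claw": 1},{"delta_pos": [-42,34,0],"turn": 0,"claw": 1},{"delta_pos": [-42,34,0],"turn": 0,"claw": 1},{"delta_pos": [-42,34,0],"turn": 0,"claw": 1},{"delta_pos": [-42,34,0],"turn": 0,"claw": 1},{"delta_pos": [-42,34,0],"turn": 0,"claw": 1},{"delta_pos": [-42,34,0],"turn": 0,"claw": 1}])

```text
time_s: 1.65
tcp_pos: [0.5489, -0.0179, 0.2224]
ee_rot: [[-0.932, -0.363, -0.0], [-0.363, 0.932, -0.0], [0.0, 0.0, -1.0]]
wrist_force: [0.6, -0.7, 0.2]
gripper_width: 0.998
gripper_force: 0.0
```

Request:
drive_tool(moves=[{"delta_pos": [0,0,0],"turn": 0.176,"claw": 1},{"delta_pos": [0,0,0],"turn": 0.176,"claw": 1},{"delta_pos": [0,0,0],"turn": 0.176,"claw": 1},{"delta_pos": [0,0,0],"turn": 0,"claw": 1},{"delta_pos": [0,0,0],"turn": 0,"claw": 1}])

```text
time_s: 2.28
tcp_pos: [0.5483, -0.0197, 0.2224]
ee_rot: [[-0.988, 0.154, -0.0], [0.154, 0.988, -0.0], [0.0, -0.0, -1.0]]
wrist_force: [0.0, -0.3, -0.0]
gripper_width: 0.999
gripper_force: 0.0
```

```bash
cat > st.py <<'E'
from h import *
import sys
# usage: st.py x y z(mm world target of TCP) [yaw of hole axis] -> tool-frame deltas
def go(x=None,y=None,z=None,yaw=None):
    s=monitor.sense(); R=s['ee_rot']; p=s['tcp_pos']*1000
    cy=np.degrees(np.arctan2(-R[1,0],-R[0,0]))
    print('t',round(s['time_s'],2),'tcp',p.round(1),'yaw',cy.round(2),'tilt',R[:,2].round(3),'w',round(s['gripper_width']*87,1),'F',s['wrist_force'].round(1),'j',s['joints'].round(0))
    if x is not None: print('delta tool mm',(R.T@(np.array([x,y,z])-p)).round(1),'turn',(None if yaw is None else np.radians(cy-yaw).round(3)))
if __name__=='__main__': go(*map(float,sys.argv[1:]))
E
cat > wr.py <<'E'
from h import *
def rects(zlo,zhi,xr,yr,name='wrist',amin=60):
    d=cap(name); w=cloud(d)
    m=(w[...,2]>zlo)&(w[...,2]<zhi)&(w[...,0]>xr[0])&(w[...,0]<xr[1])&(w[...,1]>yr[0])&(w[...,1]<yr[1])
    k,l,st,c=cv2.connectedComponentsWithStats(m.astype(np.uint8))
    for i in range(1,k):
        if st[i,4]>amin:
            p=w[l==i]; r=cv2.minAreaRect((p[:,:2]*1000).astype(np.float32)); print(name,zlo,st[i].tolist(),np.round(r[0],1),np.round(r[1],1),round(r[2],1),(p[:,2].mean()*1000).round(1))
    return d
E
python3 st.py 548.7 -16.9 75 -9
python3 - <<'E'
from wr import *
for a,b in ((.103,.1105),(.1112,.1165),(.1155,.121)): d=rects(a,b,(.48,.68),(-.08,.05))
d=rects(.1,.125,(.48,.68),(-.08,.05),'top')
save(d,'x.png')
E
```

```text
t 2.27 tcp [548.3 -19.7 222.4] yaw -8.87 tilt [-0. -0. -1.] w 86.9 F [ 0.  -0.3 -0. ] j [  15.   15.  -10.   -0.  -65. -114.]
delta tool mm [ -0.    2.8 147.4] turn 0.002
wrist 0.103 [293, 198, 64, 29, 621] [526.9 -14.8] [46.  19.4] 81.1 107.3
wrist 0.103 [311, 259, 49, 45, 869] [580.4 -14.8] [37.  34.9] 80.8 107.3
wrist 0.103 [289, 299, 21, 5, 66] [592.6 -44.9] [15.5  1.4] 83.0 107.0
wrist 0.1112 [293, 226, 64, 33, 2097] [547.7 -18.1] [45.8 24.1] 81.2 114.3
wrist 0.1112 [288, 303, 73, 5, 211] [595.7 -25.9] [54.1  2.3] 81.7 113.9
wrist 0.1155 [288, 305, 73, 32, 2225] [607.3 -27.6] [54.  26.1] 81.3 118.2
wrist 0.1155 [292, 373, 21, 12, 101] [652.4 -52.7] [ 6.  16.9] 16.9 119.0
wrist 0.1155 [336, 373, 22, 21, 116] [660.5 -16. ] [22.8  9.4] 41.6 119.1
```

Two views agree on the collar at about (548,-17.5). I'll lower over it and grip.

Request:
drive_tool(moves=[{"delta_pos": [0,2,30],"turn": 0,"claw": 1},{"delta_pos": [0,0,40],"turn": 0,"claw": 1},{"delta_pos": [0,0,40],"turn": 0,"claw": 1},{"delta_pos": [0,0,27],"turn": 0,"claw": 1},{"delta_pos": [0,0,10],"turn": 0,"claw": 1},{"delta_pos": [0,0,0],"turn": 0,"claw": 0.45},{"delta_pos": [0,0,0],"turn": 0,"claw": 0.45},{"delta_pos": [0,0,0],"turn": 0,"claw": 0.45},{"delta_pos": [0,0,0],"turn": 0,"claw": 0.45},{"delta_pos": [0,0,0],"turn": 0,"claw": 0.45}])

```text
time_s: 3.72
tcp_pos: [0.5488, -0.0177, 0.0759]
ee_rot: [[-0.988, 0.156, 0.0], [0.156, 0.988, -0.0], [-0.0, 0.0, -1.0]]
wrist_force: [-0.8, 0.7, 2.1]
gripper_width: 0.526
gripper_force: 30.0
```

Gripped at 45.8 mm, which matches the collar. Next I lift it 9 mm to centre the hole, then draw it off along the bar.

Request:
drive_tool(moves=[{"delta_pos": [0,0,-9],"turn": 0,"claw": 0.4},{"delta_pos": [0,0,0],"turn": 0,"claw": 0.4},{"delta_pos": [12,0,0],"turn": 0,"claw": 0.4},{"delta_pos": [12,0,0],"turn": 0,"claw": 0.4},{"delta_pos": [12,0,0],"turn": 0,"claw": 0.4},{"delta_pos": [12,0,0],"turn": 0,"claw": 0.4},{"delta_pos": [12,0,0],"turn": 0,"claw": 0.4},{"delta_pos": [12,0,0],"turn": 0,"claw": 0.4},{"delta_pos": [0,0,0],"turn": 0,"claw": 0.4}])

```text
time_s: 4.85
tcp_pos: [0.4766, -0.0063, 0.0846]
ee_rot: [[-0.988, 0.156, -0.0], [0.156, 0.988, -0.0], [0.0, -0.0, -1.0]]
wrist_force: [0.1, -0.7, -1.4]
gripper_width: 0.527
gripper_force: 30.0
```

```bash
python3 st.py 468.7 -243.4 100; python3 st.py 468.7 -243.4 18
```

```text
t 4.85 tcp [476.6  -6.3  84.6] yaw -8.98 tilt [-0. -0. -1.] w 45.9 F [ 0.1 -0.7 -1.4] j [  19.   17.  -31.   -0.  -43. -118.]
delta tool mm [ -29.2 -235.4  -15.3] turn None
t 4.85 tcp [476.6  -6.3  84.6] yaw -8.98 tilt [-0. -0. -1.] w 45.9 F [ 0.1 -0.7 -1.4] j [  19.   17.  -31.   -0.  -43. -118.]
delta tool mm [ -29.2 -235.4   66.7] turn None
```

Request:
drive_tool(moves=[{"delta_pos": [-5,-40,-3],"turn": 0,"claw": 0.4},{"delta_pos": [-5,-40,-3],"turn": 0,"claw": 0.4},{"delta_pos": [-5,-40,-3],"turn": 0,"claw": 0.4},{"delta_pos": [-5,-40,-3],"turn": 0,"claw": 0.4},{"delta_pos": [-5,-40,-3],"turn": 0,"claw": 0.4},{"delta_pos": [-4,-35,0],"turn": 0,"claw": 0.4},{"delta_pos": [0,0,30],"turn": 0,"claw": 0.4},{"delta_pos": [0,0,30],"turn": 0,"claw": 0.4},{"delta_pos": [0,0,14],"turn": 0,"claw": 0.4},{"delta_pos": [0,0,6],"turn": 0,"claw": 0.4},{"delta_pos": [0,0,0],"turn": 0,"claw": 0.4}])

```text
time_s: 6.22
tcp_pos: [0.47, -0.243, 0.0198]
ee_rot: [[-0.988, 0.156, 0.001], [0.156, 0.988, -0.0], [-0.001, -0.0, -1.0]]
wrist_force: [-0.0, -0.1, -1.4]
gripper_width: 0.527
gripper_force: 30.0
```

Request:
drive_tool(moves=[{"delta_pos": [0,0,0],"turn": 0,"claw": 0.65},{"delta_pos": [0,0,0],"turn": 0,"claw": 0.9},{"delta_pos": [0,0,0],"turn": 0,"claw": 0.9},{"delta_pos": [0,0,-20],"turn": 0,"claw": 0.9},{"delta_pos": [0,0,-50],"turn": 0,"claw": 0.9},{"delta_pos": [0,0,-60],"turn": 0,"claw": 0.9},{"delta_pos": [0,0,-20],"turn": 0,"claw": 1},{"delta_pos": [0,0,0],"turn": 0,"claw": 1}])

```text
time_s: 7.22
tcp_pos: [0.4704, -0.2432, 0.1717]
ee_rot: [[-0.988, 0.156, 0.005], [0.156, 0.988, -0.001], [-0.005, -0.0, -1.0]]
wrist_force: [-0.1, 0.3, -1.1]
gripper_width: 0.986
gripper_force: 0.0
```

```bash
python3 st.py 606.9 -27 170 -9
python3 - <<'E'
from wr import *
rects(.05,.062,(.4,.6),(-.35,-.15)); rects(.115,.121,(.57,.65),(-.08,.05),'top')
E
```

```text
t 7.22 tcp [ 470.4 -243.2  171.7] yaw -9.0 tilt [ 0.005 -0.001 -1.   ] w 85.8 F [-0.1  0.3 -1.1] j [-10.  15. -17.   0. -57. -89.]
delta tool mm [-101.   234.9    2.2] turn -0.0
wrist 0.05 [293, 221, 63, 34, 2044] [ 469.6 -242. ] [45.7 24.6] 81.0 56.2
top 0.115 [311, 235, 29, 17, 325] [609.  -26.8] [53.7 26.2] 81.3 118.0
```

The collar stands upright on the long board at (469.6,-242). The thin blank is next.

Request:
drive_tool(moves=[{"delta_pos": [-20,47,0],"turn": 0,"claw": 1},{"delta_pos": [-20,47,0],"turn": 0,"claw": 1},{"delta_pos": [-20,47,0],"turn": 0,"claw": 1},{"delta_pos": [-20,47,0],"turn": 0,"claw": 1},{"delta_pos": [-22,47,0],"turn": 0,"claw": 1},{"delta_pos": [0,0,0],"turn": 0,"claw": 1},{"delta_pos": [0,0,40],"turn": 0,"claw": 1},{"delta_pos": [0,0,40],"turn": 0,"claw": 1},{"delta_pos": [0,0,16],"turn": 0,"claw": 1},{"delta_pos": [0,0,0],"turn": 0,"claw": 1}])

```text
time_s: 8.57
tcp_pos: [0.606, -0.0276, 0.0722]
ee_rot: [[-0.988, 0.157, -0.003], [0.157, 0.988, -0.001], [0.003, -0.002, -1.0]]
wrist_force: [0.2, 1.0, -0.5]
gripper_width: 0.996
gripper_force: 0.0
```

Request:
drive_tool(moves=[{"delta_pos": [0,0,0],"turn": 0,"claw": 0.5},{"delta_pos": [0,0,0],"turn": 0,"claw": 0.5},{"delta_pos": [0,0,0],"turn": 0,"claw": 0.5},{"delta_pos": [0,0,0],"turn": 0,"claw": 0.5},{"delta_pos": [0,0,-9],"turn": 0,"claw": 0.5},{"delta_pos": [0,0,0],"turn": 0,"claw": 0.5}])

```text
time_s: 9.32
tcp_pos: [0.6077, -0.0267, 0.0837]
ee_rot: [[-0.988, 0.156, 0.002], [0.156, 0.988, 0.0], [-0.002, 0.001, -1.0]]
wrist_force: [0.9, 0.0, -0.4]
gripper_width: 0.617
gripper_force: 30.0
```

Request:
drive_tool(moves=[{"delta_pos": [8,0,0],"turn": 0,"claw": 0.5},{"delta_pos": [13,0,0],"turn": 0,"claw": 0.5},{"delta_pos": [13,0,0],"turn": 0,"claw": 0.5},{"delta_pos": [13,0,0],"turn": 0,"claw": 0.5},{"delta_pos": [13,0,0],"turn": 0,"claw": 0.5},{"delta_pos": [13,0,0],"turn": 0,"claw": 0.5},{"delta_pos": [13,0,0],"turn": 0,"claw": 0.5},{"delta_pos": [13,0,0],"turn": 0,"claw": 0.5},{"delta_pos": [13,0,0],"turn": 0,"claw": 0.5},{"delta_pos": [13,0,0],"turn": 0,"claw": 0.5},{"delta_pos": [0,0,0],"turn": 0,"claw": 0.5}])

```text
time_s: 10.7
tcp_pos: [0.4825, -0.0072, 0.0827]
ee_rot: [[-0.988, 0.156, -0.0], [0.156, 0.988, -0.0], [0.0, -0.0, -1.0]]
wrist_force: [0.1, 0.7, -1.0]
gripper_width: 0.617
gripper_force: 30.0
```

```bash
python3 st.py 566.7 -223.2 84; 
```

```text
t 10.7 tcp [482.5  -7.2  82.7] yaw -8.98 tilt [-0. -0. -1.] w 53.7 F [ 0.1  0.7 -1. ] j [  18.   17.  -30.   -0.  -43. -117.]
delta tool mm [-116.8 -200.2   -1.3] turn None
```

Request:
drive_tool(moves=[{"delta_pos": [0,-50,0],"turn": 0,"claw": 0.5},{"delta_pos": [0,-50,0],"turn": 0,"claw": 0.5},{"delta_pos": [-39,-34,0],"turn": 0,"claw": 0.5},{"delta_pos": [-39,-34,0],"turn": 0,"claw": 0.5},{"delta_pos": [-39,-32,0],"turn": 0,"claw": 0.5},{"delta_pos": [0,0,0],"turn": 0,"claw": 0.5},{"delta_pos": [0,0,30],"turn": 0,"claw": 0.5},{"delta_pos": [0,0,22],"turn": 0,"claw": 0.5},{"delta_pos": [0,0,8],"turn": 0,"claw": 0.5},{"delta_pos": [0,0,0],"turn": 0,"claw": 0.5}])

```text
time_s: 11.95
tcp_pos: [0.5676, -0.2228, 0.0224]
ee_rot: [[-0.988, 0.156, -0.001], [0.156, 0.988, -0.0], [0.001, -0.0, -1.0]]
wrist_force: [-0.1, -0.5, -0.2]
gripper_width: 0.616
gripper_force: 30.0
```

Request:
drive_tool(moves=[{"delta_pos": [0,0,0],"turn": 0,"claw": 0.75},{"delta_pos": [0,0,0],"turn": 0,"claw": 1},{"delta_pos": [0,0,0],"turn": 0,"claw": 1},{"delta_pos": [0,0,-20],"turn": 0,"claw": 1},{"delta_pos": [0,0,-50],"turn": 0,"claw": 1},{"delta_pos": [0,0,-60],"turn": 0,"claw": 1},{"delta_pos": [0,0,-30],"turn": 0,"claw": 1},{"delta_pos": [0,0,0],"turn": 0,"claw": 1}])

```text
time_s: 12.95
tcp_pos: [0.5694, -0.2235, 0.1863]
ee_rot: [[-0.988, 0.156, 0.007], [0.156, 0.988, -0.001], [-0.008, -0.0, -1.0]]
wrist_force: [-0.4, -0.2, -0.1]
gripper_width: 0.999
gripper_force: 0.0
```

```bash
python3 st.py 494.4 228.6 180 -18
python3 - <<'E'
from wr import *
rects(.05,.07,(.4,.65),(-.35,-.15)); rects(.058,.07,(.44,.56),(.17,.28),'top')
E
```

```text
t 12.95 tcp [ 569.4 -223.5  186.3] yaw -9.0 tilt [ 0.007 -0.001 -1.   ] w 86.9 F [-0.4 -0.2 -0.1] j [ -6.  22.  -5.   0. -63. -93.]
delta tool mm [144.8 434.8   5.2] turn 0.157
wrist 0.05 [241, 85, 67, 36, 2362] [ 469.6 -242.2] [46.2 23.2] 81.0 56.4
wrist 0.05 [289, 216, 72, 38, 2595] [ 569.3 -222. ] [53.8 26.3] 80.7 63.8
top 0.058 [180, 291, 33, 30, 642] [494.4 228.3] [54.6 45.9] 72.3 64.4
```

The thin blank stands upright at (569,-222). I'll go over to the thick one.

Request:
drive_tool(moves=[{"delta_pos": [16,48.3,0],"turn": 0,"claw": 1},{"delta_pos": [16,48.3,0],"turn": 0,"claw": 1},{"delta_pos": [16,48.3,0],"turn": 0,"claw": 1},{"delta_pos": [16,48.3,0],"turn": 0,"claw": 1},{"delta_pos": [16,48.3,0],"turn": 0,"claw": 1},{"delta_pos": [16,48.3,0],"turn": 0,"claw": 1},{"delta_pos": [16,48.3,0],"turn": 0,"claw": 1},{"delta_pos": [16,48.3,0],"turn": 0,"claw": 1},{"delta_pos": [17,48.3,0],"turn": 0,"claw": 1},{"delta_pos": [0,0,0],"turn": 0.157,"claw": 1},{"delta_pos": [0,0,0],"turn": 0,"claw": 1},{"delta_pos": [0,0,0],"turn": 0,"claw": 1}])

```text
time_s: 14.55
tcp_pos: [0.4923, 0.2281, 0.1816]
ee_rot: [[-0.951, 0.308, -0.002], [0.308, 0.951, -0.001], [0.001, -0.002, -1.0]]
wrist_force: [-0.4, -0.4, -0.6]
gripper_width: 0.998
gripper_force: 0.0
```

```bash
python3 - <<'E'
from wr import *
rects(.06,.07,(.44,.56),(.17,.28))
E
python3 st.py 494 228 23 -18
```

```text
wrist 0.06 [286, 211, 74, 61, 4389] [493.5 227.6] [54.1 46.2] 72.2 64.3
t 14.6 tcp [492.4 228.1 181.9] yaw -17.96 tilt [-0.001 -0.001 -1.   ] w 87.1 F [ 0.5 -0.  -0.1] j [  42.   16.  -15.   -0.  -59. -150.]
delta tool mm [ -1.6   0.6 158.9] turn 0.001
```

Request:
drive_tool(moves=[{"delta_pos": [-1.5,0,40],"turn": 0,"claw": 1},{"delta_pos": [0,0,50],"turn": 0,"claw": 1},{"delta_pos": [0,0,40],"turn": 0,"claw": 1},{"delta_pos": [0,0,20],"turn": 0,"claw": 1},{"delta_pos": [0,0,8],"turn": 0,"claw": 1},{"delta_pos": [0,0,0],"turn": 0,"claw": 0.5},{"delta_pos": [0,0,0],"turn": 0,"claw": 0.5},{"delta_pos": [0,0,0],"turn": 0,"claw": 0.5},{"delta_pos": [0,0,0],"turn": 0,"claw": 0.5},{"delta_pos": [0,0,0],"turn": 0,"claw": 0.5}])

```text
time_s: 15.85
tcp_pos: [0.4942, 0.2286, 0.0251]
ee_rot: [[-0.951, 0.309, 0.001], [0.309, 0.951, 0.0], [-0.0, 0.001, -1.0]]
wrist_force: [-0.5, 0.3, 3.4]
gripper_width: 0.619
gripper_force: 30.0
```

Request:
drive_tool(moves=[{"delta_pos": [0,0,-20],"turn": 0,"claw": 0.5},{"delta_pos": [0,0,-40],"turn": 0,"claw": 0.5},{"delta_pos": [0,0,-40],"turn": 0,"claw": 0.5},{"delta_pos": [0,0,-20],"turn": 0,"claw": 0.5},{"delta_pos": [0,0,0],"turn": -0.157,"claw": 0.5},{"delta_pos": [0,0,0],"turn": 0,"claw": 0.5}])

```text
time_s: 16.6
tcp_pos: [0.4938, 0.2284, 0.1446]
ee_rot: [[-0.987, 0.158, -0.0], [0.158, 0.987, 0.0], [0.0, 0.0, -1.0]]
wrist_force: [-0.1, 0.0, -0.2]
gripper_width: 0.617
gripper_force: 30.0
```

```bash
python3 st.py 467 -4.7 143 -9; python3 st.py 467 -4.7 86 -9
```

```text
t 16.6 tcp [493.8 228.4 144.6] yaw -9.12 tilt [-0.  0. -1.] w 53.7 F [-0.1  0.  -0.2] j [  42.   18.  -17.   -0.  -54. -141.]
delta tool mm [ -10.5 -234.3    1.5] turn -0.002
t 16.6 tcp [493.8 228.4 144.6] yaw -9.12 tilt [-0.  0. -1.] w 53.7 F [-0.1  0.  -0.2] j [  42.   18.  -17.   -0.  -54. -141.]
delta tool mm [ -10.5 -234.4   58.5] turn -0.002
```

Request:
drive_tool(moves=[{"delta_pos": [-1,-39,0],"turn": 0,"claw": 0.5},{"delta_pos": [-1,-39,0],"turn": 0,"claw": 0.5},{"delta_pos": [-1,-39,0],"turn": 0,"claw": 0.5},{"delta_pos": [-2,-39,0],"turn": 0,"claw": 0.5},{"delta_pos": [-2,-39,0],"turn": 0,"claw": 0.5},{"delta_pos": [-3,-39.4,0],"turn": 0,"claw": 0.5},{"delta_pos": [0,0,30],"turn": 0,"claw": 0.5},{"delta_pos": [0,0,26],"turn": 0,"claw": 0.5},{"delta_pos": [0,0,0],"turn": 0,"claw": 0.5},{"delta_pos": [0,0,0],"turn": 0,"claw": 0.5}])

```text
time_s: 17.85
tcp_pos: [0.4678, -0.0045, 0.0891]
ee_rot: [[-0.988, 0.157, 0.001], [0.157, 0.988, -0.0], [-0.001, 0.0, -1.0]]
wrist_force: [-0.8, 0.6, -0.4]
gripper_width: 0.618
gripper_force: 30.0
```

```bash
python3 st.py 608 -27 88 -9; python3 - <<'E'
from h import *
d=cap('scene'); save(d,'ins.png',(240,160,380,300),4)
E
```

```text
t 17.85 tcp [467.8  -4.5  89.1] yaw -9.04 tilt [ 0.001 -0.    -1.   ] w 53.8 F [-0.8  0.6 -0.4] j [  19.   16.  -31.    0.  -43. -119.]
delta tool mm [-142.    -0.2    1.3] turn -0.001
```

View pics/ins.png

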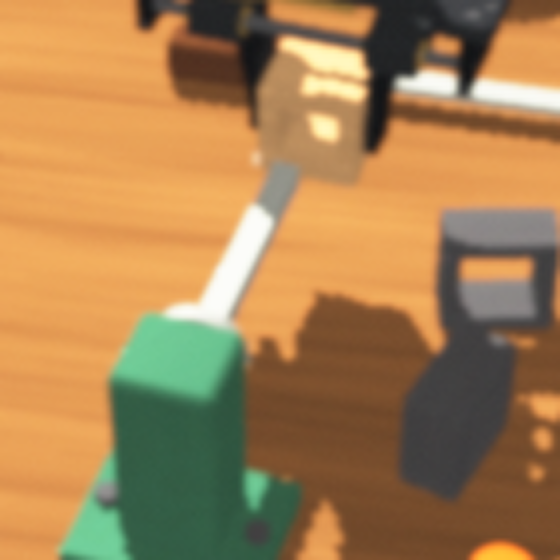

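The picture shows the thick blank at (310,110) in the fingers, lined up ahead of the bar tip at (285,175), but its hole is not clearly visible. I'll check that with depth.

```bash
python3 - <<'E'
from h import *
d=cap('scene'); w=cloud(d)*1000
a=np.radians(-9); X=np.array([np.cos(a),np.sin(a)]); Y=np.array([-np.sin(a),np.cos(a)])
o=np.array([467.8,-4.5]); x=(w[...,:2]-o)@X; y=(w[...,:2]-o)@Y; z=w[...,2]
print('x along hole, every 2 px rows/cols; crop 300..335,170..210')
for v in range(168,210,2): print(v,[f"{x[v,u]:.0f},{y[v,u]:.0f},{z[v,u]:.0f}" for u in range(302,334,4)])
E
```

```text
x along hole, every 2 px rows/cols; crop 300..335,170..210
168 ['9,-34,153', '-3,-30,146', '31,-10,174', '28,-3,174', '30,6,177', '27,14,176', '28,22,179', '-208,-32,4']
170 ['8,-34,148', '-5,-30,139', '-150,-67,30', '-22,-18,130', '-156,-48,30', '30,15,174', '29,22,175', '30,31,178']
172 ['10,-34,143', '2,-28,140', '-15,-24,129', '-16,-16,130', '-16,-7,132', '-22,-0,129', '-25,8,129', '31,31,174']
174 ['10,-34,139', '8,-26,140', '-6,-22,130', '-13,-15,127', '-12,-6,130', '-13,3,131', '-17,10,130', '-20,18,130']
176 ['8,-34,132', '6,-26,132', '1,-19,130', '-2,-11,131', '-7,-4,129', '-7,4,130', '-11,12,129', '-12,20,131']
178 ['8,-35,127', '8,-26,129', '9,-17,131', '4,-10,130', '1,-2,129', '-1,6,130', '-4,14,130', '-7,22,130']
180 ['9,-34,122', '14,-24,128', '14,-15,130', '13,-7,132', '10,1,132', '5,8,130', '4,17,131', '1,24,130']
182 ['9,-34,117', '19,-22,128', '20,-13,130', '17,-5,130', '14,2,129', '10,10,129', '10,18,131', '7,26,130']
184 ['-125,-80,2', '21,-21,124', '21,-13,126', '21,-4,128', '21,5,131', '20,13,131', '16,20,130', '12,28,130']
186 ['-113,-75,6', '22,-21,119', '22,-
[... 527 characters left out ...]
, '22,-21,93', '16,-14,90', '9,-7,86', '7,1,87', '3,9,86', '25,23,107', '16,30,101']
198 ['-73,-62,3', '24,-20,89', '18,-13,86', '16,-5,86', '14,3,87', '10,11,86', '23,23,99', '13,29,94']
200 ['-67,-60,2', '20,-22,80', '50,-3,109', '22,-3,87', '19,5,87', '17,13,87', '21,23,92', '9,28,85']
202 ['-60,-58,1', '-63,-49,1', '57,-1,109', '55,7,110', '20,5,82', '20,14,84', '24,24,90', '12,29,82']
204 ['-52,-55,3', '-52,-45,5', '61,0,107', '55,7,105', '24,6,79', '21,14,79', '20,23,81', '-73,7,2']
206 ['-44,-52,3', '71,-5,109', '67,2,108', '55,7,99', '-57,-17,2', '-59,-8,3', '-62,1,3', '-66,10,2']
208 ['-39,-51,2', '77,-3,110', '73,4,108', '-49,-24,1', '-54,-16,-1', '-54,-6,2', '-57,3,2', '-61,11,1']
```

The depth shows an open hole with its floor at z 86. The bar is centred in it to within 1–2 mm, so I'll slide the blank on.

Request:
drive_tool(moves=[{"delta_pos": [-12,0,0],"turn": 0,"claw": 0.5},{"delta_pos": [-12,0,0],"turn": 0,"claw": 0.5},{"delta_pos": [-12,0,0],"turn": 0,"claw": 0.5},{"delta_pos": [-12,0,0],"turn": 0,"claw": 0.5},{"delta_pos": [-12,0,0],"turn": 0,"claw": 0.5},{"delta_pos": [-12,0,0],"turn": 0,"claw": 0.5},{"delta_pos": [0,0,0],"turn": 0,"claw": 0.5}])

```text
time_s: 18.82
tcp_pos: [0.5392, -0.0161, 0.0884]
ee_rot: [[-0.988, 0.157, 0.0], [0.157, 0.988, -0.0], [-0.0, -0.0, -1.0]]
wrist_force: [0.1, -0.6, -0.7]
gripper_width: 0.618
gripper_force: 30.0
```

Request:
drive_tool(moves=[{"delta_pos": [-12,0,0],"turn": 0,"claw": 0.5},{"delta_pos": [-12,0,0],"turn": 0,"claw": 0.5},{"delta_pos": [-12,0,0],"turn": 0,"claw": 0.5},{"delta_pos": [-12,0,0],"turn": 0,"claw": 0.5},{"delta_pos": [-12,0,0],"turn": 0,"claw": 0.5},{"delta_pos": [-10,0,0],"turn": 0,"claw": 0.5},{"delta_pos": [0,0,0],"turn": 0,"claw": 0.5},{"delta_pos": [0,0,5],"turn": 0,"claw": 0.5},{"delta_pos": [0,0,4],"turn": 0,"claw": 0.5},{"delta_pos": [0,0,0],"turn": 0,"claw": 0.5}])

```text
time_s: 20.08
tcp_pos: [0.6071, -0.0268, 0.0794]
ee_rot: [[-0.988, 0.156, -0.0], [0.156, 0.988, -0.0], [0.0, -0.0, -1.0]]
wrist_force: [-0.4, -0.5, -0.4]
gripper_width: 0.618
gripper_force: 30.0
```

Request:
drive_tool(moves=[{"delta_pos": [0,0,1],"turn": 0,"claw": 0.66},{"delta_pos": [0,0,0],"turn": 0,"claw": 0.8},{"delta_pos": [0,0,0],"turn": 0,"claw": 1},{"delta_pos": [0,0,0],"turn": 0,"claw": 1},{"delta_pos": [0,0,-20],"turn": 0,"claw": 1},{"delta_pos": [0,0,-40],"turn": 0,"claw": 1},{"delta_pos": [0,0,-40],"turn": 0,"claw": 1},{"delta_pos": [0,0,0],"turn": 0,"claw": 1},{"delta_pos": [0,0,0],"turn": 0,"claw": 1}])

```text
time_s: 21.2
tcp_pos: [0.6069, -0.0268, 0.1781]
ee_rot: [[-0.988, 0.157, -0.001], [0.157, 0.988, 0.0], [0.001, 0.0, -1.0]]
wrist_force: [0.5, 0.8, -0.5]
gripper_width: 1.003
gripper_force: 0.0
```

```bash
python3 st.py 469.6 -242.1 170 -9;python3 st.py 469.6 -242.1 18 -9
python3 - <<'E'
from wr import *
rects(.112,.122,(.55,.64),(-.08,.05)); rects(.045,.07,(.4,.65),(-.35,-.15),'top')
E
```

```text
t 21.2 tcp [606.9 -26.8 178.1] yaw -9.03 tilt [-0.001  0.    -1.   ] w 87.2 F [ 0.5  0.8 -0.5] j [  13.   22.   -6.   -0.  -62. -112.]
delta tool mm [ 101.8 -234.2    8.1] turn -0.0
t 21.2 tcp [606.9 -26.8 178.1] yaw -9.03 tilt [-0.001  0.    -1.   ] w 87.2 F [ 0.5  0.8 -0.5] j [  13.   22.   -6.   -0.  -62. -112.]
delta tool mm [ 101.7 -234.2  160.1] turn -0.0
wrist 0.112 [278, 226, 92, 76, 6692] [607.2 -25.9] [54.  46.5] 81.1 118.2
top 0.045 [405, 257, 29, 17, 378] [ 570.5 -220.7] [54.4 26.4] 80.6 62.9
top 0.045 [419, 307, 25, 15, 286] [ 470.5 -240.8] [46.5 23.9] 81.1 55.6
```

The thick blank hangs level with its top at 118 mm, centred at (607,-26). I'll fetch the collar now.

Request:
drive_tool(moves=[{"delta_pos": [20,-47,0],"turn": 0,"claw": 1},{"delta_pos": [20,-47,0],"turn": 0,"claw": 1},{"delta_pos": [20,-47,0],"turn": 0,"claw": 1},{"delta_pos": [20,-47,0],"turn": 0,"claw": 1},{"delta_pos": [21.5,-46,0],"turn": 0,"claw": 1},{"delta_pos": [0,0,0],"turn": 0,"claw": 1},{"delta_pos": [0,0,50],"turn": 0,"claw": 1},{"delta_pos": [0,0,50],"turn": 0,"claw": 1},{"delta_pos": [0,0,40],"turn": 0,"claw": 1},{"delta_pos": [0,0,19],"turn": 0,"claw": 1},{"delta_pos": [0,0,0],"turn": 0,"claw": 1}])

```text
time_s: 22.68
tcp_pos: [0.4693, -0.2413, 0.0174]
ee_rot: [[-0.988, 0.156, -0.005], [0.156, 0.988, 0.001], [0.005, 0.0, -1.0]]
wrist_force: [-0.1, 0.2, 0.3]
gripper_width: 1.0
gripper_force: 0.0
```

Request:
drive_tool(moves=[{"delta_pos": [0,0,0],"turn": 0,"claw": 0.4},{"delta_pos": [0,0,0],"turn": 0,"claw": 0.4},{"delta_pos": [0,0,0],"turn": 0,"claw": 0.4},{"delta_pos": [0,0,0],"turn": 0,"claw": 0.4},{"delta_pos": [0,0,0],"turn": 0,"claw": 0.4}])

```text
time_s: 23.3
tcp_pos: [0.4707, -0.2422, 0.0198]
ee_rot: [[-0.988, 0.157, 0.0], [0.157, 0.988, -0.0], [-0.0, -0.0, -1.0]]
wrist_force: [-0.2, 0.3, 2.0]
gripper_width: 0.528
gripper_force: 30.0
```

```bash
python3 st.py 470 -5.2 85 -9
```

```text
t 23.3 tcp [ 470.7 -242.2   19.8] yaw -9.0 tilt [ 0. -0. -1.] w 45.9 F [-0.2  0.3  2. ] j [-10.  27. -27.   0. -36. -89.]
delta tool mm [ 37.7 234.  -65.2] turn -0.0
```

Request:
drive_tool(moves=[{"delta_pos": [0,0,-20],"turn": 0,"claw": 0.4},{"delta_pos": [0,0,-47],"turn": 0,"claw": 0.4},{"delta_pos": [8,47,0],"turn": 0,"claw": 0.4},{"delta_pos": [8,47,0],"turn": 0,"claw": 0.4},{"delta_pos": [8,47,0],"turn": 0,"claw": 0.4},{"delta_pos": [8,47,0],"turn": 0,"claw": 0.4},{"delta_pos": [6,46,0],"turn": 0,"claw": 0.4},{"delta_pos": [0,0,0],"turn": 0,"claw": 0.4},{"delta_pos": [0,0,0],"turn": 0,"claw": 0.4}])

```text
time_s: 24.42
tcp_pos: [0.4692, -0.0051, 0.0863]
ee_rot: [[-0.988, 0.156, -0.001], [0.156, 0.988, -0.0], [0.001, -0.0, -1.0]]
wrist_force: [0.1, 0.2, -1.5]
gripper_width: 0.525
gripper_force: 30.0
```

```bash
python3 st.py 550 -17.8 86.8 -9
```

```text
t 24.43 tcp [469.2  -5.1  86.3] yaw -8.99 tilt [-0.001 -0.    -1.   ] w 45.7 F [ 0.1  0.2 -1.5] j [  19.   16.  -31.   -0.  -43. -118.]
delta tool mm [-81.8   0.1  -0.6] turn 0.0
```

Request:
drive_tool(moves=[{"delta_pos": [-12,0,0],"turn": 0,"claw": 0.4},{"delta_pos": [-12,0,0],"turn": 0,"claw": 0.4},{"delta_pos": [-12,0,0],"turn": 0,"claw": 0.4},{"delta_pos": [-12,0,0],"turn": 0,"claw": 0.4},{"delta_pos": [-12,0,0],"turn": 0,"claw": 0.4},{"delta_pos": [-12,0,0],"turn": 0,"claw": 0.4},{"delta_pos": [-10,0,0],"turn": 0,"claw": 0.4},{"delta_pos": [0,0,0],"turn": 0,"claw": 0.4},{"delta_pos": [0,0,5],"turn": 0,"claw": 0.4},{"delta_pos": [0,0,3],"turn": 0,"claw": 0.4},{"delta_pos": [0,0,0],"turn": 0,"claw": 0.4}])

```text
time_s: 25.8
tcp_pos: [0.5502, -0.0179, 0.0783]
ee_rot: [[-0.988, 0.156, -0.001], [0.156, 0.988, -0.0], [0.001, -0.0, -1.0]]
wrist_force: [0.0, -0.2, -1.4]
gripper_width: 0.526
gripper_force: 30.0
```

Request:
drive_tool(moves=[{"delta_pos": [0,0,0],"turn": 0,"claw": 0.57},{"delta_pos": [0,0,0],"turn": 0,"claw": 0.7},{"delta_pos": [0,0,0],"turn": 0,"claw": 0.95},{"delta_pos": [0,0,0],"turn": 0,"claw": 0.95},{"delta_pos": [0,0,-20],"turn": 0,"claw": 0.95},{"delta_pos": [0,0,-40],"turn": 0,"claw": 1},{"delta_pos": [0,0,-40],"turn": 0,"claw": 1},{"delta_pos": [0,0,0],"turn": 0,"claw": 1},{"delta_pos": [0,0,0],"turn": 0,"claw": 1}])

```text
time_s: 26.92
tcp_pos: [0.55, -0.0179, 0.178]
ee_rot: [[-0.988, 0.157, -0.001], [0.157, 0.988, 0.0], [0.001, 0.0, -1.0]]
wrist_force: [-0.3, -0.4, -0.3]
gripper_width: 0.998
gripper_force: 0.0
```

```bash
python3 st.py 569.5 -221.8 178 -9
python3 - <<'E'
from wr import *
rects(.105,.111,(.5,.64),(-.08,.05));rects(.111,.117,(.5,.64),(-.08,.05));d=rects(.116,.122,(.5,.64),(-.08,.05)); save(d,'w2.png')
E
```

```text
t 26.93 tcp [550.  -17.9 178. ] yaw -9.03 tilt [-0.001  0.    -1.   ] w 86.8 F [-0.3 -0.4 -0.3] j [  15.   17.  -14.   -0.  -59. -114.]
delta tool mm [-5.120e+01 -1.984e+02 -1.000e-01] turn -0.0
wrist 0.105 [287, 208, 48, 36, 818] [526.8 -21.6] [29.1 20.7] 81.5 107.5
wrist 0.105 [282, 281, 84, 34, 934] [574.5 -20.6] [53.8 22.4] 80.6 107.6
wrist 0.105 [312, 382, 20, 6, 82] [638.6 -32.5] [13.2  4.2] 82.3 107.2
wrist 0.111 [286, 243, 77, 39, 2864] [549.2 -16.8] [46.  24.2] 81.1 114.3
wrist 0.111 [282, 314, 85, 7, 366] [584.6 -22.3] [53.6  1.6] 81.2 114.1
wrist 0.116 [281, 318, 87, 19, 1537] [590.  -23.2] [54.  12.6] 80.7 118.2
wrist 0.116 [283, 373, 83, 11, 905] [625.5 -28.8] [53.9  9.7] 80.1 118.2
```

View pics/w2.png

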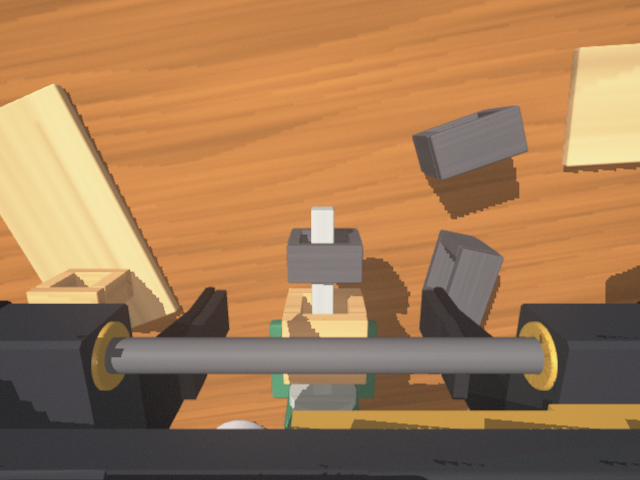

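The wrist view shows the collar hanging on the bar at (325,255) with the bar tip out in front at (322,225), and the thick blank behind it at (325,310). The thin blank stands at (85,285). I'll fetch it now.

Request:
drive_tool(moves=[{"delta_pos": [-10,-40,0],"turn": 0,"claw": 1},{"delta_pos": [-10,-40,0],"turn": 0,"claw": 1},{"delta_pos": [-10,-40,0],"turn": 0,"claw": 1},{"delta_pos": [-10,-40,0],"turn": 0,"claw": 1},{"delta_pos": [-11,-38,0],"turn": 0,"claw": 1},{"delta_pos": [0,0,0],"turn": 0,"claw": 1},{"delta_pos": [0,0,50],"turn": 0,"claw": 1},{"delta_pos": [0,0,50],"turn": 0,"claw": 1},{"delta_pos": [0,0,38],"turn": 0,"claw": 1},{"delta_pos": [0,0,18],"turn": 0,"claw": 1},{"delta_pos": [0,0,0],"turn": 0,"claw": 1}])

```text
time_s: 28.45
tcp_pos: [0.5694, -0.2209, 0.0214]
ee_rot: [[-0.988, 0.156, -0.003], [0.156, 0.988, 0.0], [0.003, -0.0, -1.0]]
wrist_force: [0.2, -0.4, 0.9]
gripper_width: 0.998
gripper_force: 0.0
```

Request:
drive_tool(moves=[{"delta_pos": [0,0,0],"turn": 0,"claw": 0.5},{"delta_pos": [0,0,0],"turn": 0,"claw": 0.5},{"delta_pos": [0,0,0],"turn": 0,"claw": 0.5},{"delta_pos": [0,0,0],"turn": 0,"claw": 0.5},{"delta_pos": [0,0,0],"turn": 0,"claw": 0.5}])

```text
time_s: 29.08
tcp_pos: [0.5703, -0.2215, 0.0231]
ee_rot: [[-0.988, 0.156, 0.001], [0.156, 0.988, -0.0], [-0.001, -0.0, -1.0]]
wrist_force: [-0.2, 0.7, 2.5]
gripper_width: 0.62
gripper_force: 30.0
```

Request:
drive_tool(moves=[{"delta_pos": [0,0,-30],"turn": 0,"claw": 0.5},{"delta_pos": [0,0,-50],"turn": 0,"claw": 0.5},{"delta_pos": [0,0,-60],"turn": 0,"claw": 0.5},{"delta_pos": [0,0,-30],"turn": 0,"claw": 0.5},{"delta_pos": [0,0,0],"turn": 0,"claw": 0.5}])

```text
time_s: 29.7
tcp_pos: [0.5714, -0.2217, 0.1956]
ee_rot: [[-0.988, 0.156, 0.006], [0.156, 0.988, -0.001], [-0.006, -0.0, -1.0]]
wrist_force: [0.3, 0.6, -1.0]
gripper_width: 0.617
gripper_force: 30.0
```

```bash
python3 st.py 492.6 237 190 -9
python3 - <<'E'
from wr import *
rects(.006,.014,(.42,.57),(.16,.32),'top',300); rects(.005,.016,(.42,.57),(.16,.32),'scene',300)
E
```

```text
t 29.7 tcp [ 571.4 -221.7  195.6] yaw -9.0 tilt [ 0.006 -0.001 -1.   ] w 53.7 F [ 0.3  0.6 -1. ] j [ -6.  22.  -4.   0. -64. -93.]
delta tool mm [149.6 440.7   4.7] turn 0.0
top 0.006 [173, 284, 48, 47, 1756] [492.8 238. ] [90.7 91.5] 84.3 10.2
scene 0.005 [404, 223, 46, 37, 1274] [490.8 238.2] [90.  96.2] 84.6 11.3
```

Request:
drive_tool(moves=[{"delta_pos": [15,44,0],"turn": 0,"claw": 0.5},{"delta_pos": [15,44,0],"turn": 0,"claw": 0.5},{"delta_pos": [15,44,0],"turn": 0,"claw": 0.5},{"delta_pos": [15,44,0],"turn": 0,"claw": 0.5},{"delta_pos": [15,44,0],"turn": 0,"claw": 0.5},{"delta_pos": [15,44,0],"turn": 0,"claw": 0.5},{"delta_pos": [15,44,0],"turn": 0,"claw": 0.5},{"delta_pos": [15,44,0],"turn": 0,"claw": 0.5},{"delta_pos": [15,44,0],"turn": 0,"claw": 0.5},{"delta_pos": [15,44,0],"turn": 0,"claw": 0.5},{"delta_pos": [0,0,0],"turn": 0,"claw": 0.5},{"delta_pos": [0,0,0],"turn": 0,"claw": 0.5}])

```text
time_s: 31.3
tcp_pos: [0.49, 0.236, 0.1909]
ee_rot: [[-0.988, 0.156, -0.003], [0.156, 0.988, -0.002], [0.003, -0.003, -1.0]]
wrist_force: [-0.7, -0.8, -2.0]
gripper_width: 0.621
gripper_force: 30.0
```

```bash
python3 st.py 492 237.5 24 -9
```

```text
t 31.3 tcp [490.  236.  190.9] yaw -8.99 tilt [-0.003 -0.002 -1.   ] w 54.1 F [-0.7 -0.8 -2. ] j [  43.   16.  -14.   -0.  -61. -142.]
delta tool mm [ -2.2   2.3 166.8] turn 0.0
```

Request:
drive_tool(moves=[{"delta_pos": [-1,1,40],"turn": 0,"claw": 0.5},{"delta_pos": [-1,1,50],"turn": 0,"claw": 0.5},{"delta_pos": [0,0,45],"turn": 0,"claw": 0.5},{"delta_pos": [0,0,20],"turn": 0,"claw": 0.5},{"delta_pos": [0,0,8],"turn": 0,"claw": 0.5},{"delta_pos": [0,0,0],"turn": 0,"claw": 0.5},{"delta_pos": [0,0,0],"turn": 0,"claw": 0.5}])

```text
time_s: 32.17
tcp_pos: [0.4938, 0.2385, 0.0307]
ee_rot: [[-0.988, 0.157, 0.002], [0.157, 0.988, 0.001], [-0.001, 0.002, -1.0]]
wrist_force: [0.4, 0.5, -0.8]
gripper_width: 0.621
gripper_force: 30.0
```

```bash
python3 st.py 492 237.5 23.5 -9
```

```text
t 32.17 tcp [493.8 238.5  30.7] yaw -9.02 tilt [ 0.002  0.001 -1.   ] w 54.0 F [ 0.4  0.5 -0.8] j [  43.   27.  -24.    0.  -39. -142.]
delta tool mm [ 1.6 -1.3  7.2] turn -0.0
```

Request:
drive_tool(moves=[{"delta_pos": [1,-1,4],"turn": 0,"claw": 0.5},{"delta_pos": [0,0,2],"turn": 0,"claw": 0.5},{"delta_pos": [0,0,0],"turn": 0,"claw": 0.5},{"delta_pos": [0,0,0],"turn": 0,"claw": 0.5}])

```text
time_s: 32.67
tcp_pos: [0.492, 0.2376, 0.0236]
ee_rot: [[-0.988, 0.156, 0.0], [0.156, 0.988, 0.0], [-0.0, 0.0, -1.0]]
wrist_force: [0.1, -0.2, -0.9]
gripper_width: 0.619
gripper_force: 30.0
```

Request:
drive_tool(moves=[{"delta_pos": [0,0,0.5],"turn": 0,"claw": 0.65},{"delta_pos": [0,0,0],"turn": 0,"claw": 0.8},{"delta_pos": [0,0,0],"turn": 0,"claw": 1},{"delta_pos": [0,0,0],"turn": 0,"claw": 1},{"delta_pos": [0,0,-20],"turn": 0,"claw": 1},{"delta_pos": [0,0,-50],"turn": 0,"claw": 1},{"delta_pos": [0,0,-50],"turn": 0,"claw": 1},{"delta_pos": [0,0,-40],"turn": 0,"claw": 1},{"delta_pos": [40,20,-10],"turn": 0,"claw": 1},{"delta_pos": [40,20,0],"turn": 0,"claw": 1},{"delta_pos": [0,0,0],"turn": 0,"claw": 1},{"delta_pos": [0,0,0],"turn": 0,"claw": 1}])

```text
time_s: 34.17
tcp_pos: [0.4192, 0.2895, 0.1931]
ee_rot: [[-0.988, 0.156, 0.0], [0.156, 0.988, -0.0], [-0.0, 0.0, -1.0]]
wrist_force: [-0.3, -0.4, 0.4]
gripper_width: 0.997
gripper_force: 0.0
```

```bash
python3 st.py; python3 - <<'E'
from wr import *
rects(.058,.07,(.42,.57),(.16,.32),'top'); rects(.006,.014,(.42,.57),(.16,.32),'top',300);rects(.1105,.121,(.5,.64),(-.08,.05),'top')
d=cap('scene'); save(d,'end.png',(180,160,480,380),2.5)
E
```

```text
t 34.17 tcp [419.2 289.5 193.1] yaw -8.97 tilt [ 0. -0. -1.] w 86.8 F [-0.3 -0.4  0.4] j [  53.   12.  -18.    0.  -60. -152.]
top 0.058 [177, 299, 29, 17, 366] [492.  239.5] [55.  25.8] 81.2 64.5
top 0.006 [173, 285, 48, 46, 1387] [492.  237.3] [92.  89.8] 84.7 10.2
top 0.1105 [309, 231, 31, 27, 627] [609.4 -25.2] [53.9 49.6] 80.2 117.8
top 0.1105 [308, 266, 25, 16, 290] [550.8 -16. ] [45.3 25.6] 81.0 114.3
```

View pics/end.png

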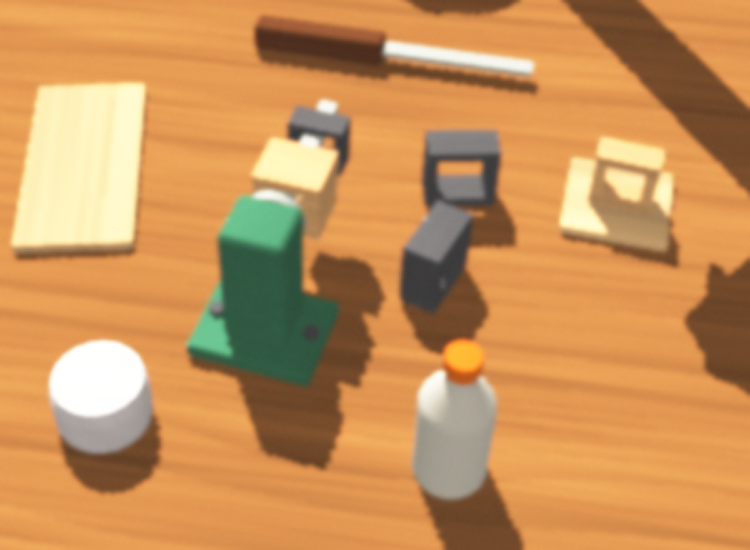

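The final picture shows the thick blank at (295,180) and the collar outside it at (320,130), both on the bar. The thin blank stands in the middle of the square board at (628,175), about 2 mm off centre. The long board is empty, and the glue and wax are untouched.

```bash
python3 -c "
from station import ticket
print(ticket.finish_job())"
```

```text
the job is handed in; nothing more can be done
None
```

The swap is done and handed in at about 34 s: the thick blank and then the collar hang on the bar, and the thin blank stands upright about 2 mm off the centre of the square board.

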